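# Sort two ink-roller collars on the shaft gauge

## Task

Sort the two loose steel roller collars by fit on the shaft gauge: the one whose bore passes over the gauge's upright post is to be slid down the post until it sits flat on the shoulder at its foot. The other collar, whose bore is too small for the post, goes into the shallow wooden tray, lying flat on its floor.

Things in the scene. Friction and masses are not known exactly. Their poses are not given: they have to be found in the camera images.
- collar_wide_center (a point): Centre (half-way up, on the axis) of the loose steel collar with the WIDE bore: a ring 52 mm outside diameter, 30 mm high, through bore 34 mm, about 0.3 kg. It stands flat on the table, z axis along the bore, upright; it looks the same at every yaw. Grasp it across its outside from above. It passes over the gauge post.
- collar_narrow_center (a point): Centre (half-way up, on the axis) of the loose steel collar with the NARROW bore: same outside as the other (52 mm diameter, 30 mm high), through bore only 14 mm, about 0.4 kg. It stands flat on the table, z axis along the bore, upright. It does not go over the gauge post.
- gauge_seat (a point): Point on the post's axis at the foot of the post of the fixed shaft gauge, on top of its shoulder, 32 mm above the table; z points up along the post. Around it: a square grey base plate 100 x 100 x 12 mm bolted down, on it a round grey shoulder 40 mm diameter and 20 mm high, on that a bright post 20 mm diameter that rises 45 mm above this point, its last 15 mm tapering to 10 mm diameter. A collar seated on the shoulder has its centre 15 mm above this point.
- tray_in (a point): Centre of the inner floor of the fixed square wooden tray: outside 150 x 150 mm, 22 mm high, walls 4 mm thick, floor about 4 mm above the table; x and y along its sides, z up. A collar lying flat in it has its centre 15 mm above this point.
Not all that is in view belongs to the job. What is shaped like the part that bears collar_narrow_center but purple is not meant. Of the things that look like the part that bears tray_in, take the one that is nearest to the robot's base at the start.

How it is judged:
By the outcome, as a careful person would: the job done as asked, in the order asked, and still so for the second after the job is handed in, with the robot touching nothing.
It also fails if it takes over 61 s, if anything falls off the work surface, if the arm or the gripper's body presses on something with over 40 N, if the wrist force passes 120 N, or if a joint passes its speed limit or range.

## Robot

A 6-joint arm with a two-finger parallel gripper is mounted at the origin on the work surface. World frame = base frame: x ahead of the robot, y to its left, z up, the work surface at z = 0. Lengths are in m, angles in rad, forces in N, time in s.
With the tool pointing down it reaches from about 0.25 to 0.775 m from the base axis. Payload 4 kg.
Tool frame: the origin (TCP) lies between the finger pads; the fingertips stand r.finger_overhang ahead of it and the grasp point (between the pads) lies 8 mm behind it (r.finger_overhang is the distance from the TCP to the fingertips, in m); z points along the fingers, x is the direction in which the jaws open and shut, and the axes are right-handed (so a half turn about z gives the same grasp; the last joint's range is limited). The gripper opens to 94 mm and grips with 3 to 60 N. Pads are 16 mm wide; open, the fingers measure 119 mm over their backs; the gripper's body (75 mm by 177 mm) begins 78 mm behind the grasp point.
Start: joints at [1.119, 0.087, 1.371, -0, 1.684, -0.103], TCP at [0.188, 0.517, 0.182] pointing down, gripper open.
Joint ranges: [-3.1, 3.1], [-0.76, 2.03], [0.27, 2.55], [-1.08, 4.22], [0.17, 2.65], [-2.57, 2.57]. Speed limits (rad/s): [2.79, 2.79, 3.14, 3.14, 3.14, 3.14].

## Interface

Orientations are given as a rotation vector (axis times angle).
In Python, from cell import r, claw, kinematics, camera gives the robot as it stands. Calls block until the motion is done:
- r.movep(position, orientation): joint-space move of the TCP to a pose.
- r.move_straight(position, v=0.15, rotation=None): straight line of the TCP; rotation=None keeps the orientation; v is the mean speed in m/s.
- r.set_joints(angles): joint-space move.
- claw.gripper_to(opening): finger opening in m; the grip force is fixed at half the most; returns when the fingers have stopped.
- r.dwell(seconds).
- kinematics.ik(position, orientation): joint angles nearest the present ones, or None.
- camera(name): name is "scene" or "top"; returns a dict with "frame" (384x512x3 uint8, red, green, blue), "range_z" (384x512 float32, m along the optical axis (not along the pixel's ray), 0 where there is no reading), "intrinsics" (3x3 intrinsics, pixels), "dist_coeffs" ([k1, k2, p1, p2, k3] as OpenCV has them; the pictures are not rectified), "origin" and "rotation" of the camera in the world. Camera axes: x right, y up, looking along -z (the intrinsics and any distortion apply to the point x, -y, -z); pixel columns grow to the right and rows downward; lengths in m; the calibration is good to about 2 mm. A picture is of the moment at which its call begins.
A pose or a line that the arm cannot do raises r.Unreachable and nothing moves.
- r.sign_off(): hands the job in, once; it reports no verdict.
Readings, each from a call of its own:
- r.current_t(): time.
- r.current_joints(): joint angles.
- r.current_joint_vel(): joint speeds.
- r.current_joint_efforts(): joint torques, N m.
- r.current_ee_pos(): TCP position.
- r.current_eef_rot(): TCP orientation.
- r.current_ft_force(): force on the tool from outside, world axes, zero at the start.
- r.current_wrist_torque(): the same for the moment, N m.
- r.current_gripper_width(): finger opening in m.
Only numpy, scipy, OpenCV 4.12 (cv2) and the standard library are available. Lean on these libraries where they do the work, as an engineer would, in place of code of your own. Each camera call takes 0.05 s, during which the arm holds its last target. There are 200 camera calls.

## Working session

There is one attempt and no reset: what is moved stays moved. The work goes in short steps, each a Python script; the robot and the scene stay as the last script left them, time stands still between calls to the robot, and variables do not carry over. Pictures are saved under pics/ and viewed, about 8 in all and at most 12, crops included, and the job is handed in when it is done.

```bash
mkdir -p pics; ls; cat > h.py <<'E'
import numpy as np, cv2
from cell import r, claw, kinematics, camera
def shot(name):
    c=camera(name); return c
def world(c):
    """world xyz for each pixel (384x512x3), nan where no depth"""
    K=np.array(c["intrinsics"],float); D=np.array(c["dist_coeffs"],float)
    h,w=c["range_z"].shape
    u,v=np.meshgrid(np.arange(w),np.arange(h))
    p=cv2.undistortPoints(np.stack([u,v],-1).reshape(-1,1,2).astype(float),K,D).reshape(h,w,2)
    z=c["range_z"].astype(float); z[z==0]=np.nan
    P=np.stack([p[...,0]*z,-p[...,1]*z,-z],-1)
    return P@np.array(c["rotation"]).reshape(3,3).T+np.array(c["origin"])
def save(c,fn,crop=None,s=1):
    im=c["frame"][...,::-1]
    if crop: a,b,x,y=crop; im=im[a:b,x:y]
    cv2.imwrite(fn,cv2.resize(im,None,fx=s,fy=s,interpolation=cv2.INTER_CUBIC))
E
python3 - <<'E'
from h import *
for n in("top","scene"):
    c=shot(n); save(c,f"pics/{n}0.png",s=1.5); np.savez(f"{n}0.npz",W=world(c),f=c["frame"]); print(n,c["origin"],c["rotation"],c["dist_coeffs"])
print(r.finger_overhang,r.current_t(),r.current_eef_rot())
E
```

```text
picsTraceback (most recent call last):
  File "<stdin>", line 3, in <module>
  File "h.py", line 13, in world
    return P@np.array(c["rotation"]).reshape(3,3).T+np.array(c["origin"])
             ~~~~~~~~~~~~~~~~~~~~~~~~~~~~~~~^^^^^
ValueError: cannot reshape array of size 3 into shape (3,3)
```

View pics/top0.png

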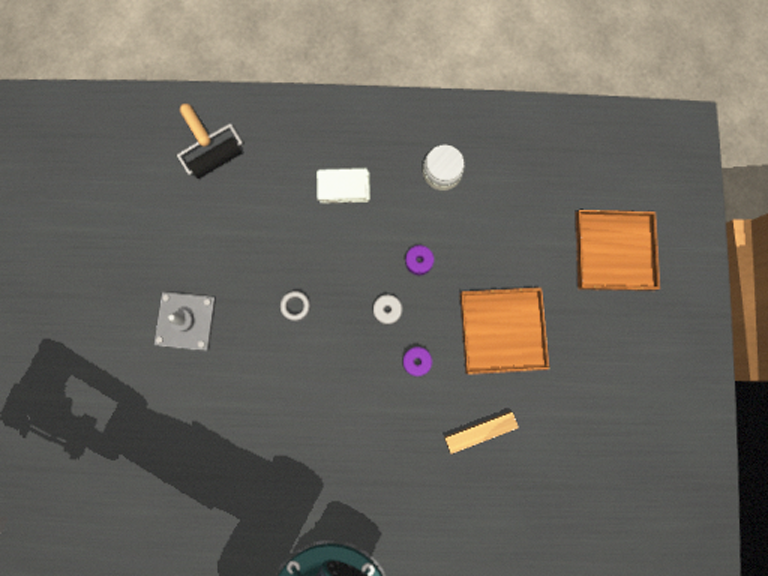

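The top view (shown at 1.5×) contains:
- **Gauge:** at (182,320).
- **Wide-bore grey ring:** at (294,305).
- **Narrow-bore grey ring:** at (387,309).
- **Purple rings, not meant:** at (419,260) and (417,361).
- **Trays:** at (505,331) and (618,250). The first is nearer the base, which is at about (330,570).

The rotation is a rotation vector, so I'll fix the helper and measure.

```bash
sed -i 's/np.array(c\["rotation"\]).reshape(3,3).T/cv2.Rodrigues(np.array(c["rotation"],float))[0].T/' h.py
python3 - <<'E'
from h import *
for n in("top","scene"):
    c=shot(n); np.savez(f"{n}0.npz",W=world(c),f=c["frame"]); print(n,c["origin"])
    if n=="scene": save(c,"pics/scene0.png",s=1.5)
    else:
        save(c,"pics/crop0.png",(160,260,90,380),2.7)
        W=world(c); f=c["frame"].astype(int)
        def reg(u,v,h,lo,hi):
            u,v=int(u/1.5),int(v/1.5); a=W[v-h:v+h,u-h:u+h].reshape(-1,3); a=a[(a[:,2]>lo)&(a[:,2]<hi)]
            (cx,cy),rad=cv2.minEnclosingCircle(a[:,:2].astype(np.float32))
            return len(a),a.mean(0).round(4),(a[:,:2].min(0)+a[:,:2].max(0))/2,np.ptp(a[:,:2],axis=0),(cx,cy,2*rad),cv2.minAreaRect(a[:,:2].astype(np.float32))
        for nm,u,v,h,lo,hi in [("wide",294,305,16,.024,.04),("narrow",387,309,16,.024,.04),("pA",419,260,12,.024,.04),("pB",417,361,12,.024,.04),("plate",182,320,26,.006,.02),("shoulder",182,320,26,.026,.04),("post",182,320,26,.045,.09),("tray1rim",505,331,36,.017,.03),("tray2rim",618,250,36,.017,.03)]:
            print(nm,*reg(u,v,h,lo,hi))
        print("floor",W[331*2//3,505*2//3],"table",W[270,300])
print(r.finger_overhang,r.current_t(),r.current_eef_rot())
E
```

```text
top [ 0.40378436 -0.0744387   1.05108629]
wide 164 [0.5233 0.0827 0.0298] [0.52322504 0.08258813] [0.04698336 0.04987497] (0.5232608318328857, 0.0828123390674591, 0.05106303468346596) ((0.523304283618927, 0.08294162154197693), (0.04797613248229027, 0.04839799925684929), 41.59148406982422)
narrow 263 [ 0.5206 -0.0852  0.0301] [ 0.52155527 -0.08585557] [0.04974158 0.0493176 ] (0.520776093006134, -0.08513349294662476, 0.05149996653199196) ((0.5215645432472229, -0.08591341972351074), (0.04974548518657684, 0.04898576810956001), 1.6512606143951416)
pA 257 [ 0.6146 -0.1412  0.0302] [ 0.6146863  -0.14088729] [0.05163375 0.04974998] (0.6148819923400879, -0.14154987037181854, 0.05222831666469574) ((0.6144139766693115, -0.1409452259540558), (0.05037808418273926, 0.04963042214512825), 27.9737548828125)
pB 272 [ 0.4309 -0.1416  0.0304] [ 0.43136897 -0.142174  ] [0.0484298  0.04884014] (0.43123695254325867, -0.14158371090888977, 0.05201370641589165) ((0.4315442740917206, -0.14216828346252441), (0.04820721223950386, 0.04871644452214241), 1.6000866889953613)
plate 1101 [0.4893 0.2852 0.0124] [0.4818
[... 723 characters left out ...]
 346 [ 0.4906 -0.3014  0.022 ] [ 0.49164927 -0.3016075 ] [0.15803098 0.16278291] (0.4909099340438843, -0.30160751938819885, 0.2102658450603485) ((0.4910464286804199, -0.3019987642765045), (0.14849908649921417, 0.15293970704078674), 4.7642059326171875)
tray2rim 365 [ 0.6483 -0.5144  0.0215] [ 0.64951571 -0.51914745] [0.15402892 0.15394561] (0.6488010883331299, -0.517463207244873, 0.21212898194789886) ((0.6499526500701904, -0.5187380313873291), (0.15263594686985016, 0.15394701063632965), 0.8614667057991028)
floor [ 0.49192765 -0.3044146   0.00397582] table [ 0.35210037 -0.20647377 -0.00080341]
scene [0.99802755 0.22018561 1.00879489]
0.011 0.15 [ 2.57243559e+00  1.80186546e+00 -2.32744345e-03]
```

View pics/crop0.png

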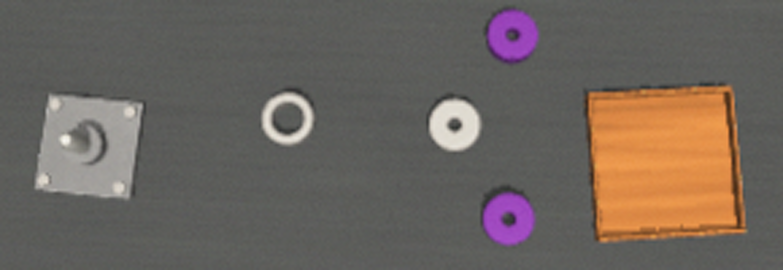

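View pics/scene0.png

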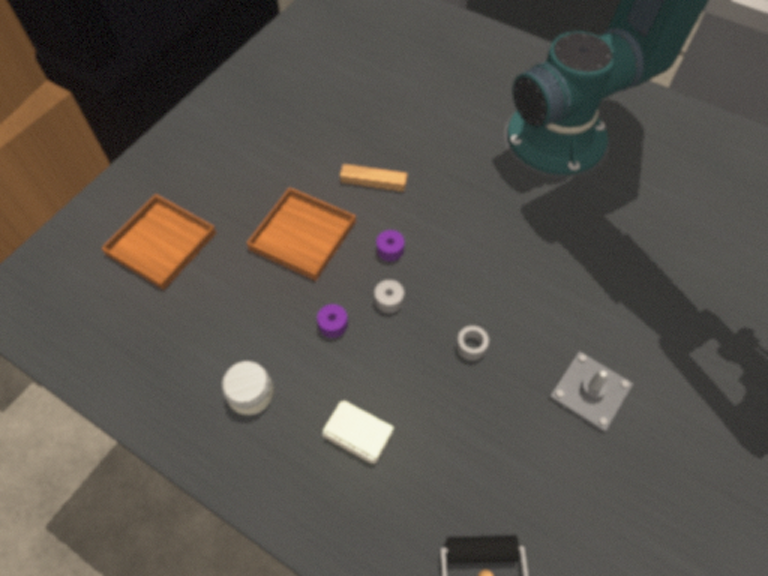

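The crop confirms which parts are meant. The grey ring with the wide bore is at (0.523, 0.083) and the grey ring with the narrow bore at (0.521, -0.085). Both tops are at 30 mm and both measure about 51 mm across. The shoulder measures 40 mm across at z=32 mm, centred at (0.491, 0.287). The nearer tray is at (0.491, -0.302), measuring 150 mm with its floor at 4 mm. I'll do the wide collar first, checking forces as it goes down.

```bash
cat >> h.py <<'E'
DOWN=[np.pi*np.cos(np.pi/4),np.pi*np.sin(np.pi/4),0]  # jaws along y
def pick(x,y):
    claw.gripper_to(0.08); r.movep([x,y,.13],DOWN)
    r.move_straight([x,y,.0145],v=.12); claw.gripper_to(0.03)
    print("width",r.current_gripper_width(),"ee",r.current_ee_pos(),"F",r.current_ft_force())
    r.move_straight([x,y,.15],v=.15)
    print("width",r.current_gripper_width(),"F",r.current_ft_force(),"t",r.current_t())
E
python3 - <<'E'
from h import *
pick(.5233,.0828)
r.movep([.491,.2865,.15],DOWN); r.dwell(.3)
print(r.current_ee_pos(),r.current_gripper_width(),r.current_t())
c=shot("scene"); save(c,"pics/hover.png",(200,330,280,470),4)
E
```

```text
width 0.030149041112353184 ee [0.52327153 0.08281381 0.01446097] F [ 0.37015939  0.48316347 -0.02068484]
width 0.02987205895482302 F [-0.0822829   0.25321862 -0.18466009] t 5.65
[0.4915439  0.28530537 0.15011809] 0.030015108236690517 6.7833
```

View pics/hover.png

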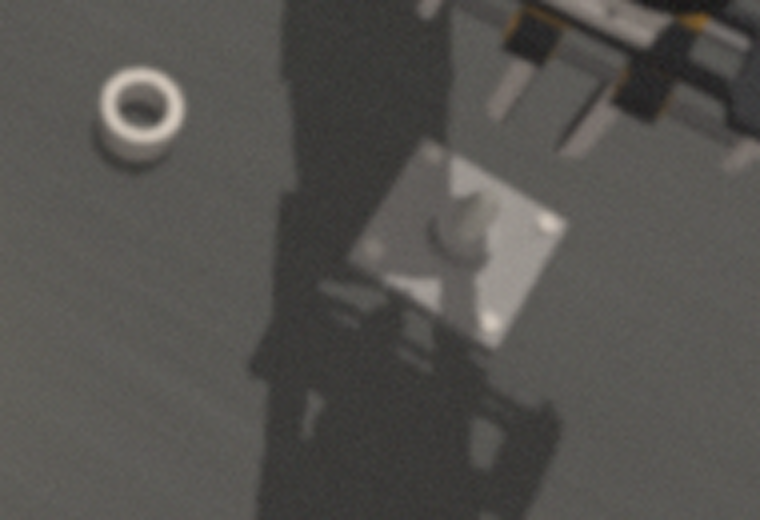

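The hover picture shows the wide collar still standing untouched at scene pixel (315,229), so the grip missed. The jaws went to 30 mm freely. I'll check where the fingers really are against the cameras.

```bash
python3 - <<'E'
from h import *
ee=r.current_ee_pos(); print(ee,r.current_eef_rot(),r.current_joints(),r.current_gripper_width())
for n in("scene","top"):
    c=shot(n); W=world(c); im=c["frame"].copy()
    R=cv2.Rodrigues(np.array(c["rotation"],float))[0]; F=np.diag([1,-1,-1.])
    Rw=F@R.T; t=-Rw@np.array(c["origin"])
    for p,col in (([*ee],(255,0,0)),([ee[0],ee[1],ee[2]-.011],(0,255,0)),([.5233,.0828,.03],(0,0,255)),([.491,.2865,.032],(0,0,255))):
        q=cv2.projectPoints(np.array([p],float),cv2.Rodrigues(Rw)[0],t,np.array(c["intrinsics"],float),np.array(c["dist_coeffs"],float))[0].ravel(); print(n,p,q.round(1))
        cv2.circle(im,tuple(int(v) for v in q.round()),2,col,-1)
    c["frame"]=im; save(c,f"pics/chk_{n}.png",s=1.5)
    # lowest gripper points
    z=W[...,2]; m=(z>.125)&(z<.16)&(abs(W[...,0]-.49)<.15)&(abs(W[...,1]-.287)<.15)
    a=W[m]; print(len(a),a.mean(0) if len(a) else 0, a.min(0) if len(a) else 0,a.max(0) if len(a) else 0)
    im2=im
E
python3 -c "
import cv2,numpy as np
a=cv2.imread('pics/chk_scene.png')[150:550,368:768];b=cv2.imread('pics/chk_top.png')[150:550,60:460]
cv2.imwrite('pics/chk.png',np.hstack([a,b]))"
```

```text
[0.49147589 0.28551069 0.15013528] [2.22323593e+00 2.21934777e+00 2.69406138e-04] [ 4.26621084e-01  1.36217756e-01  1.38056545e+00 -1.37159105e-04
  1.62457510e+00 -1.14243222e+00] 0.029995438427294272
scene [np.float64(0.4914758926412617), np.float64(0.28551068840371074), np.float64(0.1501352800876237)] [409.9 235.4]
scene [np.float64(0.4914758926412617), np.float64(0.28551068840371074), np.float64(0.1391352800876237)] [408.4 237.5]
scene [0.5233, 0.0828, 0.03] [315.1 225.6]
scene [0.491, 0.2865, 0.032] [395.7 255.9]
0 0 0 0
top [np.float64(0.4914758926412617), np.float64(0.28551068840371074), np.float64(0.1501352800876237)] [103.8 207.8]
top [np.float64(0.4914758926412617), np.float64(0.28551068840371074), np.float64(0.1391352800876237)] [105.6 208.3]
top [0.5233, 0.0828, 0.03] [195.9 203.4]
top [0.491, 0.2865, 0.032] [120.2 212.8]
0 0 0 0
```

View pics/chk.png

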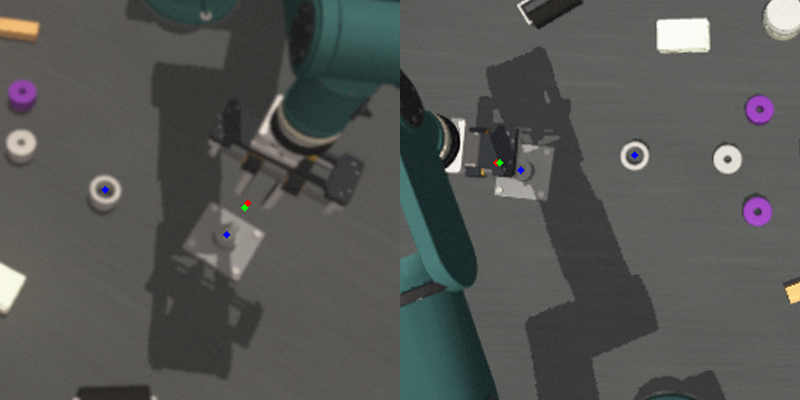

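```bash
python3 - <<'E'
from h import *
np.set_printoptions(precision=3,suppress=True)
c=shot("scene"); W=world(c)
print("z grid cols 396..430 step2")
for v in range(212,246,2): print(v,np.round(W[v,396:432:2,2]*1000))
for p in((404,226),(422,236),(405,222),(425,230)): print(p,W[p[1],p[0]])
print(r.current_joint_efforts(), r.current_t())
E
```

```text
z grid cols 396..430 step2
212 [  0.   2.   0.  -3.  -0. 276. 282. 284. 286. 290. 292. 296. 288. 288.
 288.  -1.  -2.  -1.]
214 [  2.   2.   2.  -1.  -0.  -1.   4. 280. 279. 283. 286. 288. 287. 286.
 289. 289. 290.   2.]
216 [  1.   2.   1.   0.   0.   1. 230. 234. 237. 277. 280.  -3.   1.   1.
 285. 287. 289. 289.]
218 [  2.   0.   1.   2.   3. 199. 221. 227. 231. 230.   1.  -1.  -2.   0.
   2.   1. 284. 289.]
220 [  3.  -1.  -0.  -1.  -1. 212. 217. 221. 225.   1.   3.  -4.   3.  -2.
   3.   0.   2.  -2.]
222 [  1.  -1.   1.  -1. 203. 207. 211. 214.   3.  -2.   3.   3.   2.   1.
   1.  -0.   1. 234.]
224 [ -1.   2.   1.   1. 197. 202. 203. 204.   3.   3.   1.   1.   3.   4.
  -0.  -1. 215. 239.]
226 [  1.   1.  -1. 186. 190. 192. 193.   0.   2.  -1.   0.  -2.   4.  -0.
   2.   2. 228. 234.]
228 [  2.  -0.   3.   1. 181. 184.   0.  -1.   5.   0.  -0.  -1.  -1.   1.
   1. 214. 227. 228.]
230 [ -1.  -1.  -3.  -1.   0.   0.  -2.  -2.  -2.   1.  -1.   0.  -2.  -0.
 196. 214. 218. 219.]
232 [ -3.   1.  -3.   1.  -5.   1.   0.  -0.  -1.  -1.  -3.   1.   3. 179.
 201. 207. 209. 215.]
234 [ -1.  -0.  -1.   2.  -2.   1.  -0.   4.   4.   0.   1.  -3.   1. 186.
 196. 198. 203.   5.]
236 [ -1.  -1.   0.   0.   2.   1.  -1.  -0.   0.   0.   3.  -0. 180. 188.
 189. 192. 194.  -2.]
238 [  1.   2.  -2.  -2.   1.   1.   0.   2.   2.   1.   3.  -1. 172. 177.
 179. 186.  -0.  -1.]
240 [13.  3.  1.  1.  3. -1.  1. -0. -0.  3. -2. -1. -0.  2. -1.  3.  1. -3.]
242 [12. 13.  2. -0.  2.  0.  1.  1.  1. -2. -0.  1.  2. -2. -0. -1.  0. -2.]
244 [ 9. 13.  9. 15.  1.  3. -4. -1. -1. -0. -3.  1. -5.  0. -3. -4.  0. -2.]
(404, 226) [0.501 0.264 0.19 ]
(422, 236) [0.502 0.305 0.188]
(405, 222) [0.5   0.261 0.205]
(425, 230) [0.498 0.303 0.208]
[ -0.085 -35.85  -29.997   0.011   0.074  -0.001] 6.9833
```

The scene depth explains the miss. The fingers are at the right x and y (mid y about 0.284), but the visible tips end near z≈0.175. The reported pose puts them at 0.139, so the tool is really about 36 mm shorter than stated and the jaws closed above the collar. I'll measure that offset finely, then pick again with correction and a force guard.

```bash
cat >> h.py <<'E'
def tips():
    """lowest finger surface height seen by the scene camera near the TCP"""
    ee=np.array(r.current_ee_pos()); W=world(shot("scene"))
    d=W-ee; m=(abs(d[...,0])<.03)&(abs(d[...,1])<.07)&(d[...,2]>-.02)&(W[...,2]>.085)&(d[...,2]<.1)
    z=np.sort(W[m][:,2]); print("tips n",len(z),z[:6].round(4),"expected",ee[2]-.011)
def down(x,y,z0,z1,step,fmax=6,v=.04):
    z=z0; f0=r.current_ft_force()[2]
    while z>z1+1e-6:
        z=max(z-step,z1); r.move_straight([x,y,z],v=v); f=r.current_ft_force()[2]-f0
        if abs(f)>fmax: print("contact",z,f); break
    return z
E
python3 - <<'E'
from h import *
tips()
claw.gripper_to(.08); x,y=.5233,.0828
r.movep([x,y,.10],DOWN); tips()
r.move_straight([x,y,-.005],v=.12)
z=down(x,y,-.005,-.020,.003)
print("z",z,r.current_ee_pos(),r.current_ft_force()); claw.gripper_to(.03)
print("w",r.current_gripper_width(),r.current_ft_force(),r.current_t())
E
```

```text
tips n 245 [0.1742 0.1747 0.1747 0.1752 0.1756 0.176 ] expected 0.13911216791706166
tips n 192 [0.1246 0.1249 0.1255 0.1266 0.1267 0.1272] expected 0.0895276071828737
z -0.019999999999999997 [ 0.52305329  0.08279512 -0.02029518] [ 0.37406747  0.32029162 -1.34269715]
w 0.05090413773024728 [ 0.63905079 -0.40435047  0.83249864] 11.6833
```

The offset is 35 mm at both heights, and the jaws stopped at 51 mm, so the collar is gripped. Seated pose: TCP z = -0.020 + 0.032 = 0.012.

```bash
python3 - <<'E'
from h import *
x,y=.5233,.0828
r.move_straight([x,y,.09],v=.15); r.dwell(.2)
print("w",r.current_gripper_width(),"F",r.current_ft_force())
x,y=.491,.2865
r.movep([x,y,.09],DOWN); r.dwell(.3); print(r.current_ee_pos(),r.current_gripper_width())
r.move_straight([x,y,.058],v=.1)   # collar bottom just above the post tip (z .077)
z=down(x,y,.058,.013,.005,fmax=6,v=.06)
print("z",z,r.current_ee_pos(),r.current_ft_force(),r.current_gripper_width(),r.current_t())
c=shot("scene"); save(c,"pics/onpost.png",(200,300,330,460),5)
E
```

```text
w 0.05059230899146464 F [ 0.00333978 -0.42986015 -2.28078953]
[0.49155833 0.2852698  0.09008243] 0.05052936371118126
z 0.013000000000000012 [0.49067598 0.28637224 0.01252581] [-0.58797678  0.41407031 -1.75319789] 0.050744911679885325 16.6167
```

View pics/onpost.png

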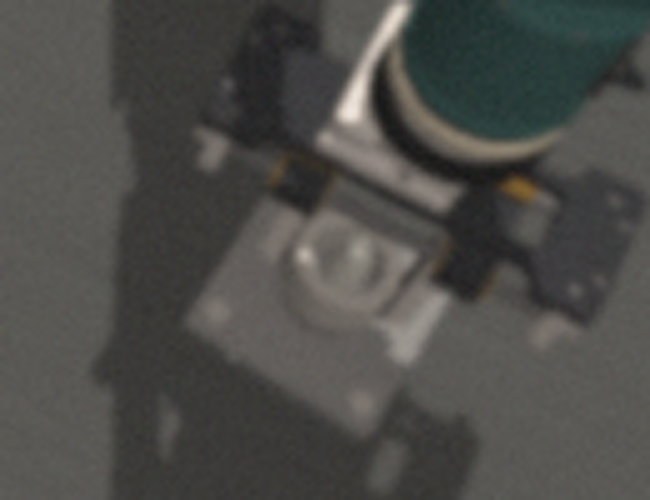

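The post shows through the bore at crop (345,262), with no contact force. I'll lower the last millimetre and release, then do the narrow collar.

```bash
python3 - <<'E'
from h import *
x,y=.491,.2865
down(x,y,.013,.0115,.0015); print("F",r.current_ft_force())
claw.gripper_to(.075); r.move_straight([x,y,.10],v=.12)
x,y=.5212,-.0855
r.movep([x,y,.09],DOWN)
c=shot("top"); W=world(c); a=W[180:245,95:150].reshape(-1,3); d=a-[.491,.2865,0]; m=(np.hypot(d[:,0],d[:,1])<.035)&(a[:,2]>.05)&(a[:,2]<.068)
print("seated ring",m.sum(),a[m].mean(0) if m.any() else 0,np.percentile(a[m][:,2],[5,50,95]) if m.any() else 0, cv2.minEnclosingCircle(a[m][:,:2].astype(np.float32)) if m.any() else 0)
r.move_straight([x,y,-.005],v=.12); z=down(x,y,-.005,-.020,.003)
claw.gripper_to(.03); print("w",r.current_gripper_width(),z)
r.move_straight([x,y,.06],v=.15); r.dwell(.2); print("w",r.current_gripper_width(),r.current_ft_force())
x,y=.491,-.302
r.movep([x,y,.06],DOWN); r.move_straight([x,y,-.008],v=.1); z=down(x,y,-.008,-.0155,.0015)
print("z",z,r.current_ft_force(),r.current_gripper_width())
claw.gripper_to(.075); r.move_straight([x,y,.12],v=.12)
r.set_joints([0.,*r.current_joints()[1:]]) if False else r.movep([.35,0,.25],DOWN)
print(r.current_t())
c=shot("top"); W=world(c); np.savez("end.npz",W=W)
save(c,"pics/end_top.png",s=1.5)
for n,p,lo,hi in(("wide",(.491,.2865),.05,.07),("narrow",(.491,-.302),.025,.045)):
    a=W.reshape(-1,3); d=np.hypot(a[:,0]-p[0],a[:,1]-p[1]); q=a[(d<.04)&(a[:,2]>lo)&(a[:,2]<hi)]
    print(n,len(q),cv2.minEnclosingCircle(q[:,:2].astype(np.float32)) if len(q) else 0,np.percentile(q[:,2],[5,50,95]) if len(q) else 0)
    if len(q): print(" plane",np.linalg.lstsq(np.c_[q[:,:2]-p,np.ones(len(q))],q[:,2],rcond=None)[0])
c=shot("scene"); save(c,"pics/end_scene.png",s=1.5)
E
```

```text
F [0.51654789 0.09768927 0.77636148]
seated ring 233 [0.49169558 0.28563524 0.06086737] [0.05279289 0.061776   0.06541733] ((0.49216508865356445, 0.2861731946468353), 0.026521524414420128)
w 0.05103353506143652 -0.019999999999999997
w 0.050937481469469525 [-0.45466216  0.93402313 -3.16110458]
z -0.015499999999999998 [-0.2734831  -0.2654718  -3.25510353] 0.050670912080698974
29.5667
wide 236 ((0.49183154106140137, 0.2863006591796875), 0.026177145540714264) [0.05285256 0.06124487 0.06460015]
 plane [0.01209963 0.02878499 0.06056137]
narrow 272 ((0.4933358132839203, -0.3009110987186432), 0.025786034762859344) [0.03135536 0.03481945 0.03743357]
 plane [ 0.01599389 -0.00340533  0.03446533]
```

View pics/end_scene.png

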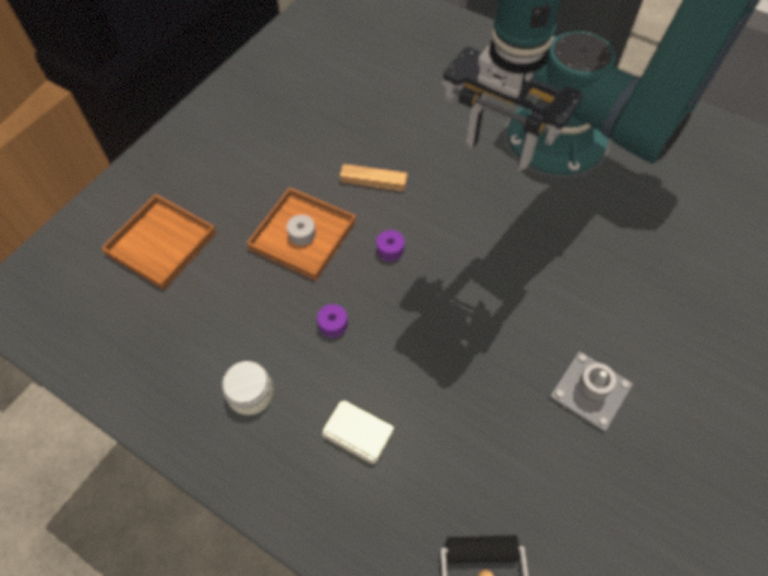

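The scene shows the wide collar on the gauge at (598,380) with the post through its bore. The narrow collar lies flat in the nearer tray at (300,230). The measured tops are 62 mm (expected 62) and 34.5 mm (expected 34), both level. I'll hand in.

```bash
python3 -c "
from h import *
r.sign_off(); print(r.current_t())"
```

```text
the job is handed in; nothing more can be done
the job is handed in; nothing more can be done
```

The job is done and handed in at about 30 s on the robot's clock, against the 61 s limit. The wide collar sits on the gauge shoulder with the post through its bore. After that, the narrow collar was laid flat in the tray nearer the base.

**Missed first grasp:** the jaws closed above the wide collar without touching it. The scene camera's depth readings put the fingertips about 35 mm higher than the reported tool position implies. I corrected for that, and both collars were then gripped at about 51 mm.

**Last checks:**

| Collar | Top height measured | Expected | Centre | Fitted tilt |
|---|---|---|---|---|
| Wide, on gauge | about 61–62 mm | 62 mm | within 1 mm of the measured post axis | about 2° or less |
| Narrow, in tray | about 34.5–35 mm | 34 mm | within 3 mm of the tray centre | about 1° or less |

- **Tilt:** the fitted tilts are within depth noise, so both collars read as level.
- **Forces:** the wrist force readings I took stayed below 4 N.
- **Clearance:** the gripper was clear of everything at hand-in.
- **Disagreement:** the only check that disagreed was the 35 mm tool-length difference.

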